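Change over the pans on the board preheater

TASK

On the phone-repair bench a finished batch in the closed pan stands on the middle, heating ring of the preheater: slide that pan onto the cooling ring (the one with the bars). Load every heat sink lying on the bench into the open pan at the loading ring (the one with the cross), put the lid on properly, then slide this pan onto the heating ring and press the start key fully down once both pans stand inside their rings. The pans are only ever slid along the glass, never lifted, and the other things on the bench stay where they are.

Things in the scene. Friction and masses are not known exactly. Their poses are not given: they have to be found in the camera images.
- preheater: Low blue board preheater with a black glass top, fixed to the bench: 160 (its x) by 450 (its y), glass 30 above the bench. Origin: centre of the underside. The three rings lie 150 apart along its y, heating ring in the middle. At its +y end is a control block 100 by 70, also 30 high, with the start key.
- mark_hot: Heating ring: concentric white rings in the middle of the glass. The plain outer ring is 124 across, so a pan (104 across) stands inside it with 10 to spare all round. Printed flat on the glass; origin at its centre, on the glass.
- mark_load: Loading ring: white ring with a cross in it, at one end of the glass (which end varies). The plain outer ring is 124 across, so a pan (104 across) stands inside it with 10 to spare all round. Printed flat on the glass; origin at its centre, on the glass.
- mark_cool: Cooling ring: white ring with five parallel bars in it, at the other end of the glass. The plain outer ring is 124 across, so a pan (104 across) stands inside it with 10 to spare all round. Printed flat on the glass; origin at its centre, on the glass.
- open_pan: Steel pan, radius 52, height 45, open: floor 4 thick, inside radius 49. Pale wooden handle along its own -x: 12 wide, 10 thick, 49 to 117 from the pan's axis, its middle 30 above the underside. Origin: centre of the underside. Loose on the glass, slides under a few newtons; 0.25 to 0.5 kg. Stands at the loading ring, handle roughly towards the robot.
- done_pan: Steel pan, radius 52, height 45, closed by a fixed lid (radius 54, up to 49; knob of radius 11 up to 73). Pale wooden handle along its own -x: 12 wide, 10 thick, 49 to 117 from the pan's axis, its middle 30 above the underside. Origin: centre of the underside. Loose on the glass, slides under a few newtons; 0.45 kg. Stands at the heating ring, handle roughly towards the robot.
- lid: Loose steel lid for the open pan, 0.12 kg, lying right way up on the bench: a tapered plug of radius 43 to 45, 6 deep, under a disc of radius 54, 4 thick, with an upright pale wooden cylindrical knob of radius 11 from 10 to 34 above the origin. Origin: centre of the plug's underside; z up. On the pan its origin is 39 above the pan's underside.
- sink0: Small finned aluminium heat sink, 24 (x) by 14 (y) by 10 (z), 20 g, lying on the bench between the robot and the preheater. Origin: centre of the underside. Three to five of the five are present (None if absent).
- sink1: Small finned aluminium heat sink, 24 (x) by 14 (y) by 10 (z), 20 g, lying on the bench between the robot and the preheater. Origin: centre of the underside. Three to five of the five are present (None if absent).
- sink2: Small finned aluminium heat sink, 24 (x) by 14 (y) by 10 (z), 20 g, lying on the bench between the robot and the preheater. Origin: centre of the underside. Three to five of the five are present (None if absent).
- sink3: Small finned aluminium heat sink, 24 (x) by 14 (y) by 10 (z), 20 g, lying on the bench between the robot and the preheater. Origin: centre of the underside. Three to five of the five are present (None if absent).
- sink4: Small finned aluminium heat sink, 24 (x) by 14 (y) by 10 (z), 20 g, lying on the bench between the robot and the preheater. Origin: centre of the underside. Three to five of the five are present (None if absent).
- start_key (a joint): Spring push key on the control block: 0 up, 0.006 m fully down, pushed straight down with about 4 N; it springs back.
- start_key_top (a point): Centre of the top face of the white start key (radius 14).
- phone: Bystander: phone lying flat, 72 by 150 by 8, at the other end of the row of heat sinks from the lid. Origin: centre of underside.
- tweezers: Bystander: steel tweezers 120 long, 4 high, along y. Origin near their middle.
- screw_tin: Bystander: round tin, radius 16, 14 high. Origin: centre of underside.
- syringe: Bystander: flux syringe about 120 long, 16 thick, lying. Origin near its middle.
- driver: Bystander: screwdriver lying down.
- solder_reel: Bystander: reel, radius 30, 35 high, beside the preheater.
- flux_jar: Bystander: jar, radius 24, 50 high, beside the preheater.
Not all that is in view belongs to the job. What is shaped like the open_pan but pink or yellow is not meant.

How it is judged (in metres and radians):
On the way, in this order (a step that is already met when the one before it is completed fails the run):
1. every heat sink is in the open pan and the lid sits flat on it, the pan still at the loading ring (within 70 mm) (horizontal distance between each of sink0, sink1, sink2, sink3, sink4 and open_pan below 0.05 m and z of sink0 in the frame of open_pan between -0.002 and 0.045 m and z of sink1 in the frame of open_pan between -0.002 and 0.045 m and z of sink2 in the frame of open_pan between -0.002 and 0.045 m and z of sink3 in the frame of open_pan between -0.002 and 0.045 m and z of sink4 in the frame of open_pan between -0.002 and 0.045 m and horizontal distance between lid and open_pan below 0.009 m and z of lid in the frame of open_pan between 0.034 and 0.043 m and angle between the z axis of lid and the z axis of open_pan, either way round below 0.06 rad and horizontal distance between open_pan and mark_load below 0.07 m), for 0.2 s.
2. the closed-up pan stands inside the heating ring and the finished pan inside the cooling ring (centres within 12 mm) (horizontal distance between lid and open_pan below 0.009 m and z of lid in the frame of open_pan between 0.034 and 0.043 m and angle between the z axis of lid and the z axis of open_pan, either way round below 0.06 rad and horizontal distance between open_pan and mark_hot below 0.012 m and horizontal distance between done_pan and mark_cool below 0.012 m and z of each of open_pan, done_pan in the frame of preheater below 0.034 m), for 0.2 s.
3. the start key is pressed fully down with both pans in their rings (value of joint start_key above 0.0045 m and horizontal distance between open_pan and mark_hot below 0.012 m and horizontal distance between done_pan and mark_cool below 0.012 m), for 0.05 s.
At the end, for the whole second after the job is handed in: Finished pan within 12 mm of the cooling ring's centre, other pan within 12 mm of the heating ring's, flat on the glass and at rest; all heat sinks in the latter, its lid seated (within 9 mm of centre, 0.06 rad, plug inside the rim); start key back up (all of step 2 and horizontal distance between each of sink0, sink1, sink2, sink3, sink4 and open_pan below 0.05 m and z of sink0 in the frame of open_pan between -0.002 and 0.045 m and z of sink1 in the frame of open_pan between -0.002 and 0.045 m and z of sink2 in the frame of open_pan between -0.002 and 0.045 m and z of sink3 in the frame of open_pan between -0.002 and 0.045 m and z of sink4 in the frame of open_pan between -0.002 and 0.045 m and linear speed of each of open_pan, done_pan, lid below 0.02 m/s and value of joint start_key below 0.002 m); the robot touches nothing.
It fails at once if the open pan is lifted off the glass (more than 8 mm) (z of open_pan in the frame of preheater above 0.038 m).
It fails at once if the finished pan is lifted off the glass (more than 8 mm) (z of done_pan in the frame of preheater above 0.038 m).
It fails at once if a bystander is moved more than 50 mm (distance of any of phone, tweezers, screw_tin, syringe, driver, solder_reel, flux_jar from where it was at the start of the episode above 0.05 m).
Of sink0, sink1, sink2, sink3, sink4 only 3 to 5 are there at a start; the rules pass over those that are not, and their reading is None.
At some moment in a run one of lid, open_pan, done_pan may be knocked a few centimetres aside while the robot is not near it.
Once in a run the grip may slacken for a moment while it holds something.
It also fails if it takes over 210 s, if anything falls off the work surface, if the arm or the gripper's body presses on something with over 40 N, if the wrist force passes 120 N, or if a joint passes its speed limit or range.

ROBOT

A 6-joint arm with a two-finger parallel gripper is mounted at the origin on the work surface. World frame = base frame: x ahead of the robot, y to its left, z up, the work surface at z = 0. Lengths are in mm, angles in rad, forces in N, time in s.
With the tool pointing down it reaches from about 350 to 975 mm from the base axis. Payload 7.1 kg.
Tool frame: the origin (TCP) lies at the very end of the fingers, on their centre line; the grasp point (between the pads) lies 19 mm behind it (ctrl.pinch_z is the distance from the TCP to the grasp point, in mm); z points along the fingers, y is the direction in which the jaws open and shut (so a half turn about z gives the same grasp; the last joint's range is limited). The gripper opens to 88 mm and grips with 3 to 60 N. Pads are 20 mm wide; open, the fingers measure 115 mm over their backs; the gripper's body (75 mm by 178 mm) begins 61 mm behind the grasp point.
Start: joints at [1.109, 0.423, 1.63, -0, 1.089, -0.019], TCP at [267.762, 564.72, 222.675] pointing down, gripper open.
Joint ranges: [-3, 3], [-0.9, 2.11], [0.09, 2.58], [-1.31, 4.45], [0.11, 2.69], [-2.54, 2.54]. Speed limits (rad/s): [2.39, 2.39, 3.01, 3.14, 3.14, 3.14].

INTERFACE

Orientations are given as a rotation vector (axis times angle).
In Python, from workcell import ctrl gives the robot as it stands.
- The arm moves only by the shell command python3 -m inch 'ROWS' [OPENING]. ROWS is JSON, a list of rows, each an object with "xyz": the shift along the tool's x, y, z in cm, a list of three; "spin": the turn about the tool's z in degrees. A call has 1 to 20 rows; each row is the pose to reach, as a shift and turn from the pose measured when the call began, along the tool's axes at that moment; what a row does not reach only later rows make up. A row lasts 1/10 s, in which the tool goes at most 50 mm and 8.59 degrees, less where a joint would pass 70% of its speed; a pose out of reach is approached as far as the arm can. A call with a gripper value outside its range is refused whole. OPENING is the closure, from 0 (fully open) to 1 (shut), set as the call begins (- or left out, the last holds). The fingers move at their own pace and stop on an object; the grip force is fixed at half the most. Time passes only in rows, so rows that repeat a pose let the fingers close. It gives the time, the measured TCP pose, the force and the opening at its end, in the units of the state.
- ctrl.get_obs(): the state, without advancing time (a new reading comes with each control period).
- ctrl.get_image(name): name is "scene" or "top"; returns the picture (400x640x3 uint8, red, green, blue); there is no depth.
- ctrl.camera_info(name): a dict with "camera_matrix" (3x3 intrinsics, pixels), "R" (3x3) and "t" (3): a world point X has camera coordinates R X + t. Camera axes: x right, y down, z forward; pixel columns grow to the right and rows downward; lengths in mm; the calibration is good to about 2 mm. A picture is of the moment at which its call begins. camera_info takes no time and is no camera call.
- ctrl.close_job(): hands the job in, once; it reports no verdict.
The state is a dict: "t": time; "qpos": joint angles; "qvel": joint speeds; "joint_torque": joint torques, N m; "ee_pos": TCP position; "orientation": TCP orientation; "ft_force": force on the tool from outside, world axes, zero at the start; "moment": the same for the moment, N m; "width": finger opening in mm.
Only numpy, scipy, OpenCV 4.12 (cv2) and the standard library are available. Lean on these libraries where they do the work, as an engineer would, in place of code of your own. Each camera call takes 0.05 s, during which the arm holds its last target. There are 200 camera calls.

## Working session

There is one attempt and no reset: what is moved stays moved. The work goes in short steps, Python scripts to look and compute and a shell command to move; the robot and the scene stay as the last step left them, time stands still between calls to the robot, and variables do not carry over. Pictures are saved under pics/ and viewed, about 12 in all and at most 16, crops included, and the job is handed in when it is done.

```bash
mkdir -p pics; ls
python3 - <<'E'
from workcell import ctrl
import cv2,numpy as np
for n in("scene","top"):
    im=ctrl.get_image(n);cv2.imwrite(f"pics/{n}0.png",im[:,:,::-1])
    c=ctrl.camera_info(n);print(n,np.round(c["camera_matrix"],1).tolist(),np.round(c["R"],3).tolist(),np.round(c["t"],1).tolist())
print(ctrl.get_obs(),ctrl.pinch_z)
E
```

```text
pics
scene [[428.0, 0.0, 324.6], [0.0, 428.0, 197.6], [0.0, 0.0, 1.0]] [[0.756, 0.655, -0.002], [0.559, -0.647, -0.519], [-0.341, 0.391, -0.855]] [-366.5, -261.6, 1563.2]
top [[470.1, 0.0, 316.6], [0.0, 470.1, 194.4], [0.0, 0.0, 1.0]] [[-0.005, -1.0, -0.022], [-0.981, 0.009, -0.194], [0.195, 0.02, -0.981]] [4.4, 503.8, 1187.5]
{'t': 0.1, 'qpos': array([ 1.10900070e+00,  4.23744965e-01,  1.63060611e+00,  2.24042528e-05,
        1.08857171e+00, -1.90174183e-02]), 'qvel': array([ 0.00019486,  0.00030113, -0.00409358, -0.00189537,  0.00193618,
        0.00076371]), 'joint_torque': array([ 2.40292766e-04, -5.45616961e+01, -2.74327111e+01,  6.45910366e-02,
        1.88912993e-02, -4.69484019e-05]), 'ee_pos': array([267.54418103, 564.29698082, 221.99450218]), 'orientation': array([-6.89788763e-01, -3.06458495e+00,  2.02163032e-03]), 'ft_force': array([-0.38809669, -0.96839568,  1.01118378]), 'moment': array([ 0.02561601,  0.01484974, -0.04171882]), 'width': 87.9019865763969} 18.700000000000003
```

View pics/top0.png

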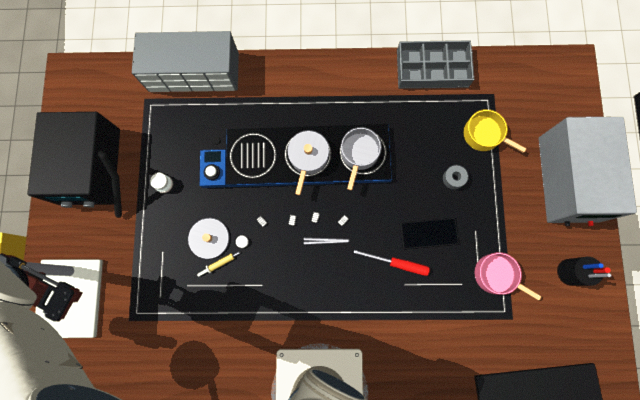

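View pics/scene0.png

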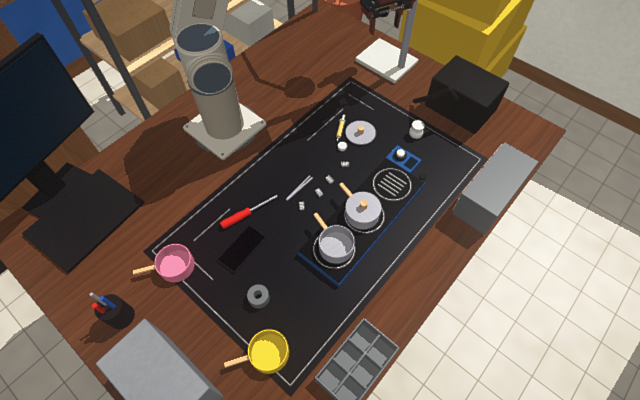

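The top view shows the cooling ring at (252,155), the done pan at (307,153), the open pan at (361,150) and the key at (210,172). The lid is at (208,238), with four sinks near (262,221), (292,220), (315,217) and (343,220). The screw tin (242,241) and syringe are close to the lid.

```bash
cat > h.py <<'E'
from workcell import ctrl
import cv2,numpy as np
from scipy.spatial.transform import Rotation as Rot
def cam(n):
    c=ctrl.camera_info(n);return np.array(c["camera_matrix"]),np.array(c["R"]),np.array(c["t"])
def ray(n,uv,z):
    K,R,t=cam(n);d=R.T@np.linalg.solve(K,[uv[0],uv[1],1]);o=-R.T@t
    return (o+d*(z-o[2])/d[2])
def proj(n,X):
    K,R,t=cam(n);p=K@(R@np.array(X,float)+t);return p[:2]/p[2]
def blobs(n,im,lo,hi,box,amin=8):
    h=cv2.cvtColor(im,cv2.COLOR_RGB2HSV);m=cv2.inRange(h,np.array(lo),np.array(hi))
    k=np.zeros_like(m);x0,y0,x1,y1=map(int,box);k[y0:y1,x0:x1]=m[y0:y1,x0:x1]
    return [c for c in cv2.findContours(k,cv2.RETR_EXTERNAL,cv2.CHAIN_APPROX_NONE)[0] if cv2.contourArea(c)>=amin]
def ctr(c):
    M=cv2.moments(c);return np.array([M['m10']/M['m00'],M['m01']/M['m00']])
def grab(n,name=None,box=None,s=4):
    im=ctrl.get_image(n)
    if name:
        o=im if box is None else im[box[1]:box[3],box[0]:box[2]]
        cv2.imwrite(f"pics/{name}.png",cv2.resize(o,None,fx=s,fy=s,interpolation=cv2.INTER_CUBIC)[:,:,::-1])
    return im
def go(x,y,z,jaw=None):
    """shift cm (tool axes) and spin deg to reach TCP x,y,z mm; jaw = world angle (deg) of the jaw axis"""
    o=ctrl.get_obs();M=Rot.from_rotvec(o["orientation"]).as_matrix()
    d=M.T@(np.array([x,y,z])-o["ee_pos"])/10
    s=0
    if jaw is not None:
        w=np.array([np.cos(np.radians(jaw)),np.sin(np.radians(jaw)),0]);l=M.T@w
        s=np.degrees(np.arctan2(-l[0],l[1]));s=(s+90)%180-90
    print("shift cm",np.round(d,2),"spin",round(s,1),"from",np.round(o["ee_pos"],1),"jaw now",round(np.degrees(np.arctan2(M[1,1],M[0,1])),1),"q6",round(o["qpos"][5],2),"tilt",np.round(M[:,2],3),"w",round(o["width"],1),"t",round(o["t"],1))
E
python3 - <<'E'
from h import *
T=grab("top","top1",(190,120,400,280),3.8)
for c in blobs("top",T,(0,0,110),(179,70,255),(250,208,355,230),6):
    r=cv2.minAreaRect(c);b=cv2.boxPoints(r);P=[ray("top",p,10)[:2] for p in b]
    e=[P[1]-P[0],P[2]-P[1]];L=max(e,key=np.linalg.norm)
    print("sink",np.round(ctr(c),1),np.round(ray("top",ctr(c),8)),"sz",[round(np.linalg.norm(v)) for v in e],"ang",round(np.degrees(np.arctan2(L[1],L[0]))%180))
for nm,box,z in(("knob",(195,225,222,250),34),("doneknob",(295,138,320,160),103),("doneH",(290,165,315,200),60),("openH",(340,160,370,195),60),("all",(190,120,400,280),60)):
    for c in blobs("top",T,(8,70,110),(25,255,255),box):
        L=cv2.fitLine(c,2,0,.01,.01).ravel();print(nm,np.round(ctr(c),1),np.round(ray("top",ctr(c),z)),cv2.contourArea(c),cv2.boundingRect(c))
E
```

```text
sink [261.3 221. ] [440. 151.   8.] sz [15, 27] ang 45
sink [342.6 220.2] [441. -68.   8.] sz [25, 15] ang 135
sink [291.8 219.7] [443.  69.   8.] sz [28, 16] ang 166
sink [314.8 216.7] [451.   7.   8.] sz [27, 16] ang 162
knob [206.9 237.5] [394. 290.  34.] 47.5 (202, 234, 10, 8)
doneknob [307.6 148.7] [613.  22. 103.] 56.5 (304, 144, 9, 10)
doneH [300.4 182.1] [535.  43.  60.] 89.0 (295, 170, 11, 25)
openH [352.9 176.1] [550. -95.  60.] 75.5 (347, 165, 11, 25)
all [220.2 261.9] [329. 247.  60.] 146.0 (208, 253, 26, 19)
all [206.9 237.5] [391. 284.  60.] 47.5 (202, 234, 10, 8)
all [300.4 182.1] [535.  43.  60.] 89.0 (295, 170, 11, 25)
all [352.9 176.1] [550. -95.  60.] 75.5 (347, 165, 11, 25)
all [307.6 148.7] [626.  24.  60.] 56.5 (304, 144, 9, 10)
```

View pics/top1.png

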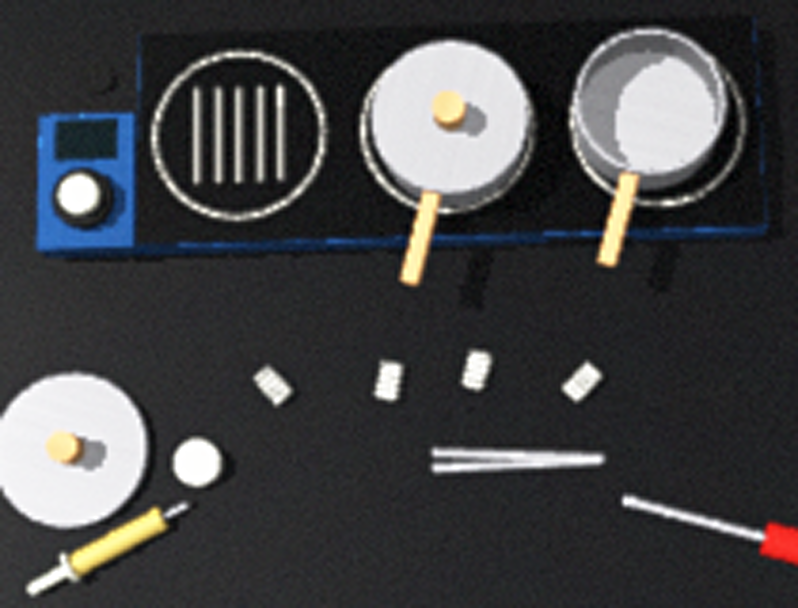

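The close crop shows four sinks, all clear of each other. Both handles point towards the robot, turned about 15°. The done pan overlaps its ring's upper left. I'll measure the rings, pans and key next.

Run:
```python
from h import *
T=grab("top");S=grab("scene")
c=max(blobs("top",T,(0,0,120),(179,60,255),(230,128,277,182),3),key=lambda c:np.ptp(c[:,0,0]))
h=cv2.convexHull(c);e=cv2.fitEllipse(h);P=np.array([ray("top",p,30)[:2] for p in h[:,0]]);(q,r)=cv2.minEnclosingCircle(P.astype(np.float32))
cool=ray("top",e[0],30);print("cool",e,cool,q,r)
cr=lambda u,v:(190+u/3.8,120+v/3.8)
a=ray("top",cr(135,247),28);b=ray("top",cr(765,232),28);d=cr(755,17);print("edge",a,b,np.linalg.norm(a-b),"far corner",ray("top",d,30))
yaw=np.degrees(np.arctan2(*(a-b)[[0,1]]));print("x-over-y deg",yaw)
# open pan rim and done lid
for nm,box,z in(("done",(285,128,332,172),79),("open",(338,126,383,162),75),("lid",(185,215,230,262),10)):
    cs=blobs("top",T,(0,0,95),(179,60,255),box,20);c=max(cs,key=cv2.contourArea)
    P=np.array([ray("top",p,z)[:2] for p in cv2.convexHull(c)[:,0]],np.float32);print(nm,cv2.minEnclosingCircle(P),np.round(ray("top",cv2.fitEllipse(c)[0],z)))
for n,I,box,z in(("top",T,(203,163,218,180),40),("scene",S,(392,146,410,160),40)):
    for c in blobs(n,I,(0,0,170),(179,60,255),box): print("key",n,ctr(c),np.round(ray(n,ctr(c),z)),cv2.contourArea(c))
for nm,box,z in(("lidknob",(350,122,370,138),34),("doneknob",(350,190,378,215),103),("doneH",(335,180,355,200),60),("openH",(310,205,330,235),60)):
    for c in blobs("scene",S,(8,70,110),(25,255,255),box): print(nm,"scene",np.round(ray("scene",ctr(c),z)),cv2.contourArea(c))
for c in blobs("scene",S,(0,0,130),(179,70,255),(296,158,352,212),6): print("sink scene",np.round(ctr(c),1),np.round(ray("scene",ctr(c),8)),cv2.contourArea(c))
```

```text
cool ((252.4147491455078, 155.1116485595703), (43.850990295410156, 46.158241271972656), 73.05230712890625) [618.5170757  175.77767925  30.        ] (619.2721557617188, 175.79017639160156) 63.103050231933594
edge [536.23276946 247.13398558  28.        ] [ 542.69404183 -199.40894748   28.        ] 446.58967645099386 far corner [ 701.49137866 -197.62992326   30.        ]
x-over-y deg -0.828985919623052
done ((610.3262939453125, 25.417015075683594), 61.4001579284668) [613.  24.  79.]
open ((620.2091674804688, -115.87825775146484), 59.59846496582031) [ 628. -114.   75.]
lid ((395.60546875, 293.8497619628906), 55.63468551635742) [395. 294.  10.]
key top [210.19565217 170.50724638] [574. 287.  40.] 69.0
key scene [400.53333333 152.19487179] [570. 294.  40.] 32.5
lidknob scene [403. 288.  34.] 33.5
doneknob scene [621.  18. 103.] 49.5
doneH scene [530.  48.  60.] 58.0
openH scene [544. -89.  60.] 66.5
sink scene [301.2 205.1] [442. -66.   8.] 22.0
sink scene [348.7 204.4] [557.  36.   8.] 64.0
sink scene [318.6 191.6] [451.   9.   8.] 24.0
sink scene [302.  184.2] [390.  -5.   8.] 41.0
sink scene [329.  178.7] [444.  70.   8.] 23.0
sink scene [344.6 163.5] [443. 153.   8.] 19.0
```

```bash
python3 -c "
from h import *
go(531,44,130,75.6)
M=Rot.from_rotvec(ctrl.get_obs()['orientation']).as_matrix();print(np.round(M,2))"
```

```text
shift cm [-46.1  -35.74   9.26] spin -11.0 from [267.7 564.5 222.3] jaw now 64.6 q6 -0.02 tilt [-0.    -0.001 -1.   ] w 87.5 t 0.2
[[-0.9   0.43 -0.  ]
 [ 0.43  0.9  -0.  ]
 [ 0.   -0.   -1.  ]]
```

```bash
python3 -m inch '[{"xyz":[-46.1,-35.7,9.2],"spin":-11},{"xyz":[-46.1,-35.7,9.2],"spin":-11},{"xyz":[-46.1,-35.7,9.2],"spin":-11},{"xyz":[-46.1,-35.7,9.2],"spin":-11},{"xyz":[-46.1,-35.7,9.2],"spin":-11},{"xyz":[-46.1,-35.7,9.2],"spin":-11},{"xyz":[-46.1,-35.7,9.2],"spin":-11},{"xyz":[-46.1,-35.7,9.2],"spin":-11},{"xyz":[-46.1,-35.7,9.2],"spin":-11},{"xyz":[-46.1,-35.7,9.2],"spin":-11},{"xyz":[-46.1,-35.7,9.2],"spin":-11},{"xyz":[-46.1,-35.7,9.2],"spin":-11},{"xyz":[-46.1,-35.7,9.2],"spin":-11},{"xyz":[-46.1,-35.7,9.2],"spin":-11},{"xyz":[-46.1,-35.7,9.2],"spin":-11},{"xyz":[-46.1,-35.7,9.2],"spin":-11},{"xyz":[-46.1,-35.7,9.2],"spin":-11}]' 0; python3 -c "
from h import *
go(531,44,42,75.6)
grab('top','a1',(240,110,400,260),4)"
```

```text
t: 1.95
ee_pos: [530.9, 45.5, 130.8]
orientation: [-0.39, -3.117, 0.001]
ft_force: [0.4, -0.1, -0.7]
width: 88.1
shift cm [-0.05 -0.13  8.88] spin 0.1 from [530.9  45.5 130.8] jaw now 75.7 q6 -1.26 tilt [-0.    -0.001 -1.   ] w 88.1 t 1.9
```

View pics/a1.png

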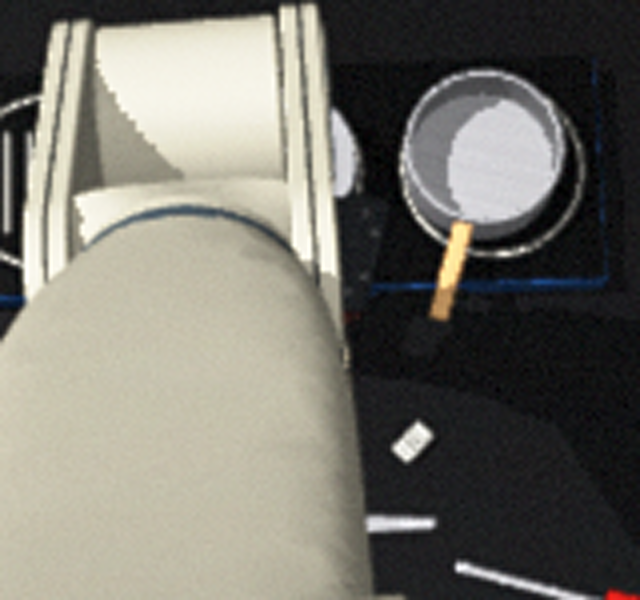

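The arm hides the spot from the top camera here; the open pan and its handle are visible at (480,160). I'll descend, grip and slide the pan.

```bash
python3 -m inch '[{"xyz":[0,-0.1,3],"spin":0},{"xyz":[0,-0.1,6],"spin":0},{"xyz":[0,-0.1,8],"spin":0},{"xyz":[0,-0.1,8.8],"spin":0},{"xyz":[0,-0.1,8.8],"spin":0},{"xyz":[0,-0.1,8.8],"spin":0}]' 0 && python3 -m inch '[{"xyz":[0,0,0],"spin":0},{"xyz":[0,0,0],"spin":0},{"xyz":[0,0,0],"spin":0},{"xyz":[0,0,0],"spin":0},{"xyz":[0,0,0],"spin":0},{"xyz":[0,0,0],"spin":0}]' 1; python3 -c "
from h import *
S=grab('scene','a2',(300,130,440,270),4)
for c in blobs('scene',S,(8,70,110),(25,255,255),(345,185,385,220)): print('doneknob scene',np.round(ray('scene',ctr(c),103),1))
o=ctrl.get_obs()['ee_pos'];go(o[0]+5.5,o[1]+153,o[2],75.6)"
```

```text
t: 2.6
ee_pos: [531.3, 44.6, 43.5]
orientation: [0.39, 3.116, -0.001]
ft_force: [-0.7, -0.2, -1.5]
width: 87.9
t: 3.2
ee_pos: [531.2, 44.5, 43.5]
orientation: [0.39, 3.116, -0.001]
ft_force: [0.0, -0.4, -0.3]
width: 43.1
doneknob scene [620.8  18.3 103. ]
doneknob scene [560.4  20.9 103. ]
shift cm [ 3.230e+00  1.496e+01 -1.000e-02] spin 0.1 from [531.3  44.6  43.5] jaw now 75.7 q6 -1.26 tilt [ 0.001 -0.001 -1.   ] w 39.6 t 3.2
```

View pics/a2.png

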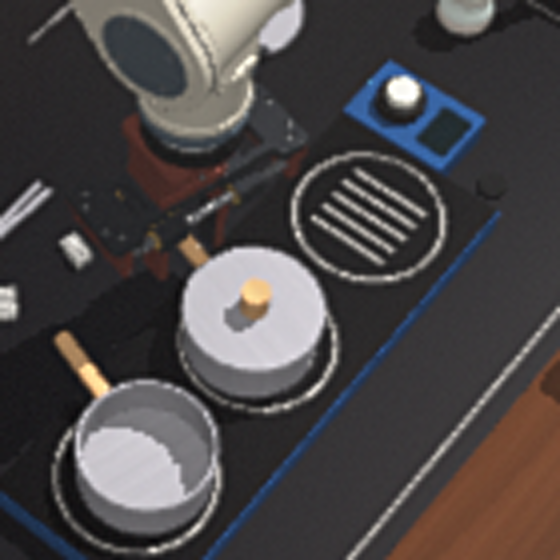

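The scene view shows the fingers around the done pan's handle, still closing. The key is at (403,90) in the crop. I'll finish the grip and slide slowly.

```bash
python3 -m inch '[{"xyz":[0,0,0],"spin":0},{"xyz":[0,0,0],"spin":0},{"xyz":[0,0,0],"spin":0},{"xyz":[0,0,0],"spin":0},{"xyz":[0,0,0],"spin":0},{"xyz":[0,0,0],"spin":0}]' 1; python3 -m inch '[{"xyz":[0.2,1,0],"spin":0},{"xyz":[0.4,2,0],"spin":0},{"xyz":[0.6,3,0],"spin":0},{"xyz":[0.8,4,0],"spin":0},{"xyz":[1.1,5,0],"spin":0},{"xyz":[1.3,6,0],"spin":0},{"xyz":[1.5,7,0],"spin":0},{"xyz":[1.7,8,0],"spin":0},{"xyz":[1.9,9,0],"spin":0},{"xyz":[2.1,10,0],"spin":0},{"xyz":[2.4,11,0],"spin":0},{"xyz":[2.6,12,0],"spin":0},{"xyz":[2.8,13,0],"spin":0},{"xyz":[3,14,0],"spin":0},{"xyz":[3.2,14.6,0],"spin":0},{"xyz":[3.3,15,0],"spin":0},{"xyz":[3.3,15,0],"spin":0}]' 1; python3 -c "
from h import *
S=grab('scene','a3',(300,110,440,250),4)
for c in blobs('scene',S,(8,70,110),(25,255,255),(345,150,425,220)): print('doneknob scene',np.round(ray('scene',ctr(c),103),1))
go(531,44,42,75.6)"
```

```text
t: 3.85
ee_pos: [531.3, 44.6, 43.5]
orientation: [0.389, 3.116, -0.001]
ft_force: [0.8, 1.0, -1.5]
width: 11.5
t: 5.55
ee_pos: [536.2, 199.0, 43.4]
orientation: [0.389, 3.116, 0.0]
ft_force: [-0.3, 2.2, 2.9]
width: 11.7
doneknob scene [626.  170.3 103. ]
doneknob scene [566.8 168.4 103. ]
shift cm [ -3.3  -15.14   0.14] spin 0.2 from [536.2 198.8  43.5] jaw now 75.8 q6 -0.99 tilt [ 0.001  0.    -1.   ] w 11.7 t 5.6
```

View pics/a3.png

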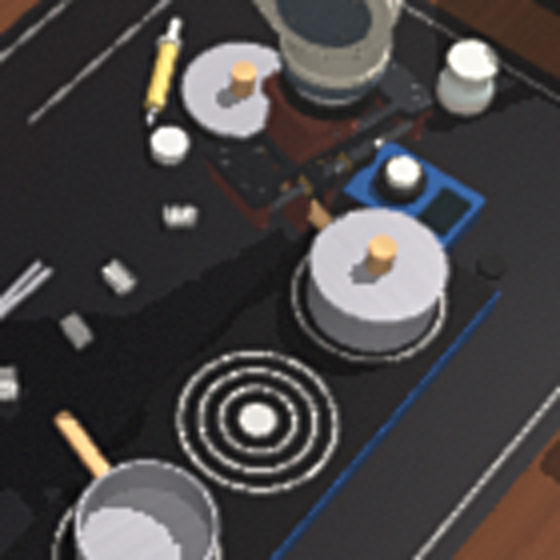

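```bash
python3 -m inch '[{"xyz":[0,0,0],"spin":0},{"xyz":[0,0,0],"spin":0},{"xyz":[0,0,0],"spin":0},{"xyz":[0,0,0],"spin":0},{"xyz":[0,0,-3],"spin":0},{"xyz":[0,0,-8],"spin":0},{"xyz":[0,0,-9],"spin":0}]' 0.5;  python3 -c "
from h import *
go(441,-67,100,45)"
```

```text
t: 6.3
ee_pos: [538.8, 199.7, 138.0]
orientation: [0.388, 3.11, 0.006]
ft_force: [0.2, -0.3, 0.3]
width: 44.1
shift cm [  2.95 -28.27   3.65] spin 30.8 from [538.8 199.7 138. ] jaw now 75.8 q6 -0.99 tilt [ 0.008  0.003 -1.   ] w 44.1 t 6.3
```

```bash
python3 -m inch '[{"xyz":[3,-28.3,3.6],"spin":30.8},{"xyz":[3,-28.3,3.6],"spin":30.8},{"xyz":[3,-28.3,3.6],"spin":30.8},{"xyz":[3,-28.3,3.6],"spin":30.8},{"xyz":[3,-28.3,3.6],"spin":30.8},{"xyz":[3,-28.3,3.6],"spin":30.8},{"xyz":[3,-28.3,3.6],"spin":30.8},{"xyz":[3,-28.3,3.6],"spin":30.8},{"xyz":[3,-28.3,3.6],"spin":30.8},{"xyz":[3,-28.3,3.6],"spin":30.8},{"xyz":[3,-28.3,3.6],"spin":30.8}]' 0.5;  cat > pans.py <<'E'
from h import *
import sys
T=grab('top',sys.argv[1],(190,110,400,280),3.8);S=grab('scene')
def knob(n,I,x,y,z,w):
    u,v=proj(n,(x,y,z)); r=blobs(n,I,(8,70,90),(25,255,255),(u-w,v-w,u+w,v+w),8)
    return [ctr(c) for c in r]
def tri(u1,u2):
    A=[];b=[]
    for n,u in(("top",u1),("scene",u2)):
        K,R,t=cam(n);P=K@np.c_[R,t]
        A+=[u[0]*P[2,:3]-P[0,:3],u[1]*P[2,:3]-P[1,:3]];b+=[P[0,3]-u[0]*P[2,3],P[1,3]-u[1]*P[2,3]]
    return np.linalg.lstsq(np.array(A),np.array(b),rcond=None)[0]
def disc(n,I,x,y,z,r,lo=150):
    u,v=proj(n,(x,y,z));w=abs(proj(n,(x,y-r-20,z))-(u,v)).max()
    cs=blobs(n,I,(0,0,lo),(179,45,255),(u-w,v-w,u+w,v+w),30)
    return [(np.round(ray(n,ctr(cv2.convexHull(c)),z)[:2],1),cv2.contourArea(c)) for c in cs]
E
cat > m1.py <<'E'
exec(open('pans.py').read())
for nm,(x,y,z) in dict(done=(618,176,95),lid=(398,290,25)).items():
    a=knob('top',T,x,y,z,14);b=knob('scene',S,x,y,z,14)
    for p in a:
        for q in b: print(nm,np.round(tri(p,q),1))
h=cv2.cvtColor(T,cv2.COLOR_RGB2HSV)
print('hot dot',[np.round(ray('top',ctr(c),30),1) for c in blobs('top',T,(0,0,130),(179,60,255),(300,145,316,163),8)],[np.round(ray('scene',ctr(c),30),1) for c in blobs('scene',S,(0,0,130),(179,60,255),(356,207,374,222),8)])
print('disc',disc('top',T,618,176,79,54),disc('scene',S,618,176,79,54))
E
python3 m1.py b1; python3 -c "
from h import *
go(441,-67,3,45)"
```

```text
t: 7.4
ee_pos: [440.8, -66.3, 100.6]
orientation: [1.198, 2.897, 0.009]
ft_force: [-0.5, -0.3, -0.4]
width: 44.2
done [621.9 176.6  91.7]
done [594.1 154.4 151.9]
lid [396.2 294.8  22.7]
hot dot [array([621.9,  25.9,  30. ])] [array([622.7,  28.3,  30. ])]
disc [(array([620. , 175.9]), 1209.0)] [(array([619.4, 174.2]), 644.0)]
shift cm [-0.02 -0.08  9.75] spin 0.0 from [440.7 -66.5 100.5] jaw now 45.0 q6 -0.97 tilt [ 0.008  0.003 -1.   ] w 43.8 t 7.5
```

View pics/b1.png

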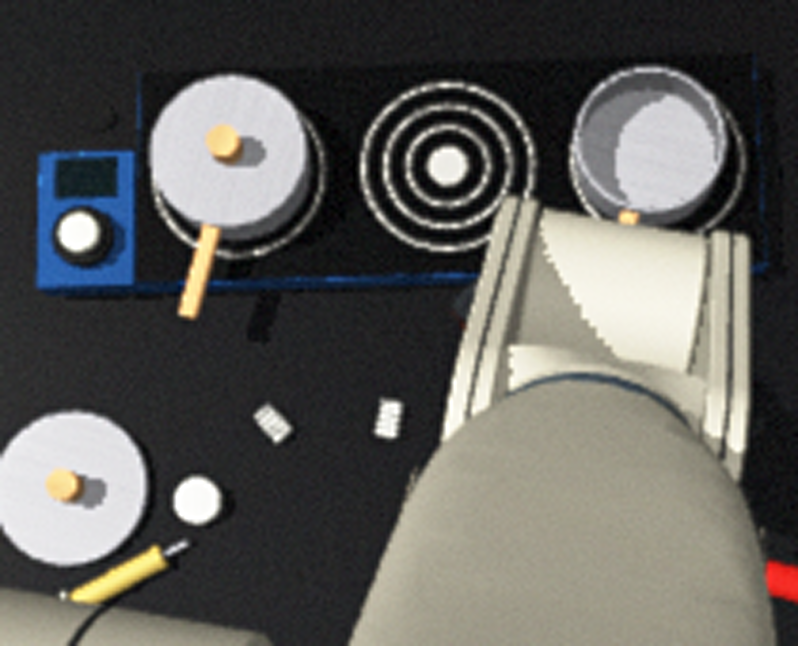

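The done pan is centred on the cooling ring at (620,176), within about 2 mm. The rings come out at hot (622,26) and load (624,-124). Next I'll pick the first sink.

```bash
python3 -m inch '[{"xyz":[0,0,4],"spin":0},{"xyz":[0,0,8],"spin":0},{"xyz":[0,0,9.4],"spin":0},{"xyz":[0,0,9.9],"spin":0},{"xyz":[0,0,9.9],"spin":0},{"xyz":[0,0,9.9],"spin":0}]' 0.5 && python3 -m inch '[{"xyz":[0,0,0],"spin":0},{"xyz":[0,0,0],"spin":0},{"xyz":[0,0,0],"spin":0},{"xyz":[0,0,0],"spin":0},{"xyz":[0,0,0],"spin":0},{"xyz":[0,0,0],"spin":0},{"xyz":[0,0,-4],"spin":0},{"xyz":[0,0,-8],"spin":0},{"xyz":[0,0,-11],"spin":0},{"xyz":[0,0,-11],"spin":0}]' 1; python3 -c "
from h import *
go(630,-119,130,20)"
```

```text
t: 8.1
ee_pos: [442.0, -66.1, 2.0]
orientation: [1.198, 2.897, 0.009]
ft_force: [0.2, -0.1, 0.4]
width: 43.8
t: 9.1
ee_pos: [443.4, -66.9, 115.2]
orientation: [1.195, 2.89, 0.011]
ft_force: [-0.3, -0.3, 0.7]
width: 13.7
shift cm [-16.91   9.5   -1.2 ] spin 25.1 from [443.4 -66.9 115.2] jaw now 45.1 q6 -0.97 tilt [ 0.015  0.001 -1.   ] w 13.7 t 9.1
```

```bash
python3 -c "
exec(open('pans.py').read().replace('sys.argv[1]','None'))
print('top',ray('top',(190+650/3.8,110+142/3.8),75),'scene',ray('scene',(300+148/4,130+425/4),75), tri((190+650/3.8,110+142/3.8),(300+148/4,130+425/4)))
h=cv2.cvtColor(S,cv2.COLOR_RGB2HSV)
for c in blobs('scene',S,(0,0,95),(179,60,255),(312,220,360,270),30):
  P=cv2.convexHull(c)[:,0];print(cv2.contourArea(c),cv2.boundingRect(c),[np.round(ray('scene',p,75)[:2]).tolist() for p in (P[P[:,0].argmin()],P[P[:,0].argmax()],P[P[:,1].argmin()])])
"
```

```text
top [ 623.37104696 -116.89981189   75.        ] scene [ 621.19912697 -102.01894238   75.        ] [ 622.15058874 -112.1878602    89.02679572]
1081.0 (314, 225, 41, 44) [[587.0, -164.0], [664.0, -77.0], [602.0, -70.0]]
```

```bash
python3 -c "
from h import *
go(615,-108,57,45)"
```

```text
shift cm [-15.2    9.28   5.69] spin 0.1 from [441.2 -66.5 112.2] jaw now 45.1 q6 -0.97 tilt [ 0.01   0.002 -1.   ] w 13.5 t 9.2
```

```bash
python3 -m inch '[{"xyz":[-4,2.4,0],"spin":0},{"xyz":[-8,4.8,0],"spin":0},{"xyz":[-12,7.2,0],"spin":0},{"xyz":[-15.2,9.3,0],"spin":0},{"xyz":[-15.2,9.3,0],"spin":0},{"xyz":[-15.2,9.3,3],"spin":0},{"xyz":[-15.2,9.3,5.5],"spin":0},{"xyz":[-15.2,9.3,5.7],"spin":0},{"xyz":[-15.2,9.3,5.7],"spin":0}]' 1 && python3 -m inch '[{"xyz":[0,0,0],"spin":0},{"xyz":[0,0,0],"spin":0},{"xyz":[0,0,0],"spin":0},{"xyz":[0,0,-4],"spin":0},{"xyz":[0,0,-6],"spin":0},{"xyz":[0,0,-6],"spin":0}]' 0.7; python3 -c "
from h import *
go(451,8,3,72)"
```

```text
t: 10.1
ee_pos: [613.3, -107.4, 55.2]
orientation: [1.199, 2.899, 0.008]
ft_force: [0.8, -0.6, -0.0]
width: 13.5
t: 10.7
ee_pos: [615.3, -108.1, 119.1]
orientation: [1.196, 2.893, 0.01]
ft_force: [0.3, -1.0, -0.3]
width: 26.6
shift cm [19.93 -3.5  11.41] spin -26.9 from [ 615.3 -108.1  119.1] jaw now 45.1 q6 -0.99 tilt [ 0.013  0.002 -1.   ] w 26.6 t 10.7
```

```bash
python3 -m inch '[{"xyz":[4,-0.7,0],"spin":-7},{"xyz":[8,-1.4,0],"spin":-14},{"xyz":[12,-2.1,0],"spin":-21},{"xyz":[16,-2.8,0],"spin":-27},{"xyz":[19.9,-3.5,0],"spin":-27},{"xyz":[19.9,-3.5,0],"spin":-27},{"xyz":[19.9,-3.5,4],"spin":-27},{"xyz":[19.9,-3.5,8],"spin":-27},{"xyz":[19.9,-3.5,10.5],"spin":-27},{"xyz":[19.9,-3.5,11.5],"spin":-27},{"xyz":[19.9,-3.5,11.5],"spin":-27},{"xyz":[19.9,-3.5,11.5],"spin":-27}]' 0.5 && python3 -m inch '[{"xyz":[0,0,0],"spin":0},{"xyz":[0,0,0],"spin":0},{"xyz":[0,0,0],"spin":0},{"xyz":[0,0,0],"spin":0},{"xyz":[0,0,0],"spin":0},{"xyz":[0,0,0],"spin":0},{"xyz":[0,0,-4],"spin":0},{"xyz":[0,0,-8],"spin":0},{"xyz":[0,0,-11],"spin":0},{"xyz":[0,0,-11],"spin":0}]' 1; python3 -c "
from h import *
go(634,-127,57,72)"
```

```text
t: 11.9
ee_pos: [451.9, 7.6, 2.1]
orientation: [0.488, 3.09, 0.006]
ft_force: [0.2, 0.1, -0.4]
width: 43.7
t: 12.9
ee_pos: [452.8, 7.4, 115.4]
orientation: [0.487, 3.084, 0.007]
ft_force: [-0.2, 0.1, 0.4]
width: 13.7
shift cm [-21.26  -7.25   6.19] spin 0.1 from [452.8   7.4 115.4] jaw now 72.1 q6 -1.27 tilt [ 0.02   0.001 -1.   ] w 13.7 t 12.9
```

```bash
python3 -m inch '[{"xyz":[-4.2,-1.4,0],"spin":0},{"xyz":[-8.4,-2.8,0],"spin":0},{"xyz":[-12.6,-4.2,0],"spin":0},{"xyz":[-16.8,-5.8,0],"spin":0},{"xyz":[-21.2,-7.2,0],"spin":0},{"xyz":[-21.2,-7.2,0],"spin":0},{"xyz":[-21.2,-7.2,3],"spin":0},{"xyz":[-21.2,-7.2,5.5],"spin":0},{"xyz":[-21.2,-7.2,5.8],"spin":0},{"xyz":[-21.2,-7.2,5.8],"spin":0}]' 1 && python3 -m inch '[{"xyz":[0,0,0],"spin":0},{"xyz":[0,0,0],"spin":0},{"xyz":[0,0,0],"spin":0},{"xyz":[0,0,-4],"spin":0},{"xyz":[0,0,-6],"spin":0},{"xyz":[0,0,-6],"spin":0}]' 0.7; python3 -c "
from h import *
go(444,69.5,3,76)"
```

```text
t: 13.9
ee_pos: [632.0, -125.7, 59.4]
orientation: [0.487, 3.087, 0.008]
ft_force: [-0.7, 0.2, -0.1]
width: 13.5
t: 14.5
ee_pos: [633.4, -126.4, 123.3]
orientation: [0.486, 3.08, 0.007]
ft_force: [0.1, -0.4, -0.2]
width: 26.2
shift cm [24.32 12.71 11.59] spin -3.9 from [ 633.4 -126.4  123.3] jaw now 72.1 q6 -1.48 tilt [ 0.024  0.001 -1.   ] w 26.2 t 14.5
```

```bash
python3 -m inch '[{"xyz":[4,2.1,0],"spin":-4},{"xyz":[8,4.2,0],"spin":-4},{"xyz":[12,6.3,0],"spin":-4},{"xyz":[16,8.4,0],"spin":-4},{"xyz":[20,10.5,0],"spin":-4},{"xyz":[24.3,12.7,0],"spin":-4},{"xyz":[24.3,12.7,0],"spin":-4},{"xyz":[24.3,12.7,4],"spin":-4},{"xyz":[24.3,12.7,8],"spin":-4},{"xyz":[24.3,12.7,10.8],"spin":-4},{"xyz":[24.3,12.7,11.7],"spin":-4},{"xyz":[24.3,12.7,11.7],"spin":-4},{"xyz":[24.3,12.7,11.7],"spin":-4}]' 0.5 && python3 -m inch '[{"xyz":[0,0,0],"spin":0},{"xyz":[0,0,0],"spin":0},{"xyz":[0,0,0],"spin":0},{"xyz":[0,0,0],"spin":0},{"xyz":[0,0,0],"spin":0},{"xyz":[0,0,0],"spin":0},{"xyz":[0,0,-4],"spin":0},{"xyz":[0,0,-8],"spin":0},{"xyz":[0,0,-11],"spin":0},{"xyz":[0,0,-11],"spin":0},{"xyz":[0,0,-11],"spin":0}]' 1; python3 -c "
from h import *
go(636,-107,57,76)"
```

```text
t: 15.8
ee_pos: [444.6, 69.1, 2.1]
orientation: [0.378, 3.095, 0.006]
ft_force: [-0.4, 0.2, -0.3]
width: 43.8
t: 16.9
ee_pos: [442.1, 69.1, 112.3]
orientation: [0.378, 3.093, 0.006]
ft_force: [-0.1, 0.8, -0.6]
width: 13.8
shift cm [-22.91 -12.46   6.01] spin 0.1 from [442.1  69.1 112.3] jaw now 76.1 q6 -1.19 tilt [ 0.026  0.001 -1.   ] w 13.8 t 16.9
```

```bash
python3 -m inch '[{"xyz":[-3.8,-2.1,0],"spin":0},{"xyz":[-7.6,-4.2,0],"spin":0},{"xyz":[-11.4,-6.2,0],"spin":0},{"xyz":[-15.2,-8.3,0],"spin":0},{"xyz":[-19,-10.4,0],"spin":0},{"xyz":[-22.9,-12.5,0],"spin":0},{"xyz":[-22.9,-12.5,0],"spin":0},{"xyz":[-22.9,-12.5,3],"spin":0},{"xyz":[-22.9,-12.5,5.5],"spin":0},{"xyz":[-22.9,-12.5,5.8],"spin":0},{"xyz":[-22.9,-12.5,5.8],"spin":0}]' 1 && python3 -m inch '[{"xyz":[0,0,0],"spin":0},{"xyz":[0,0,0],"spin":0},{"xyz":[0,0,0],"spin":0},{"xyz":[0,0,-4],"spin":0},{"xyz":[0,0,-6],"spin":0},{"xyz":[0,0,-6],"spin":0},{"xyz":[0,0,-6],"spin":0},{"xyz":[0,0,-6],"spin":0}]' 0.7; python3 -c "
from h import *
go(441.5,152,3,135)"
```

```text
t: 18.0
ee_pos: [634.0, -106.7, 57.1]
orientation: [0.378, 3.097, 0.007]
ft_force: [-0.7, 0.4, 0.0]
width: 13.8
t: 18.8
ee_pos: [631.9, -106.6, 116.1]
orientation: [0.378, 3.099, 0.007]
ft_force: [0.0, -0.2, 0.2]
width: 26.6
shift cm [24.92 20.45 10.98] spin -58.9 from [ 631.9 -106.6  116.1] jaw now 76.1 q6 -1.52 tilt [ 0.02   0.002 -1.   ] w 26.6 t 18.8
```

```bash
python3 -m inch '[{"xyz":[3.5,2.9,0],"spin":-8},{"xyz":[7,5.8,0],"spin":-16},{"xyz":[10.5,8.7,0],"spin":-24},{"xyz":[14,11.6,0],"spin":-32},{"xyz":[17.5,14.5,0],"spin":-40},{"xyz":[21,17.4,0],"spin":-48},{"xyz":[24.9,20.4,0],"spin":-56},{"xyz":[24.9,20.4,0],"spin":-59},{"xyz":[24.9,20.4,0],"spin":-59},{"xyz":[24.9,20.4,4],"spin":-59},{"xyz":[24.9,20.4,8],"spin":-59},{"xyz":[24.9,20.4,10.5],"spin":-59},{"xyz":[24.9,20.4,11],"spin":-59},{"xyz":[24.9,20.4,11],"spin":-59},{"xyz":[24.9,20.4,11],"spin":-59}]' 0.55 && python3 -m inch '[{"xyz":[0,0,0],"spin":0},{"xyz":[0,0,0],"spin":0},{"xyz":[0,0,0],"spin":0},{"xyz":[0,0,0],"spin":0},{"xyz":[0,0,0],"spin":0},{"xyz":[0,0,0],"spin":0},{"xyz":[0,0,-4],"spin":0},{"xyz":[0,0,-8],"spin":0},{"xyz":[0,0,-11],"spin":0},{"xyz":[0,0,-11],"spin":0},{"xyz":[0,0,-11],"spin":0},{"xyz":[0,0,-11],"spin":0}]' 1; python3 -c "
from h import *
go(614,-126,57,135)
grab('top','c1',(190,110,400,280),3.8)"
```

```text
t: 20.3
ee_pos: [442.1, 151.0, 2.9]
orientation: [-1.194, 2.885, -0.009]
ft_force: [-0.4, -0.7, -0.6]
width: 39.5
t: 21.5
ee_pos: [439.0, 150.5, 111.8]
orientation: [-1.195, 2.887, -0.009]
ft_force: [0.4, -0.8, -0.1]
width: 13.5
shift cm [  7.24 -31.87   5.76] spin -0.0 from [439.  150.5 111.8] jaw now 135.0 q6 -2.04 tilt [ 0.018  0.001 -1.   ] w 13.5 t 21.5
```

View pics/c1.png

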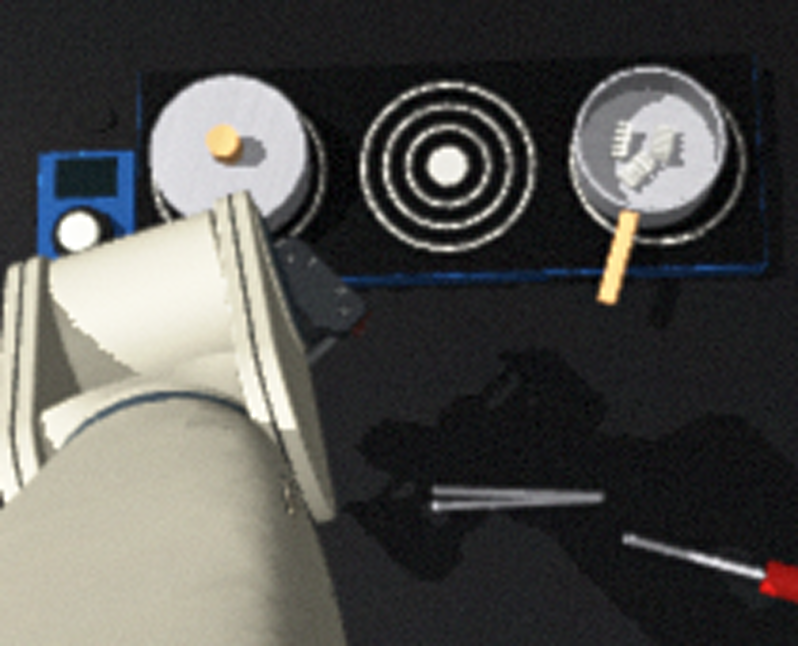

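The three sinks lie inside the open pan, around (640,150) in the crop, and the bench row is clear. I'll place the fourth with a turn so the last joint stays in range.

```bash
python3 -m inch '[{"xyz":[0.9,-4,0],"spin":5},{"xyz":[1.8,-8,0],"spin":10},{"xyz":[2.7,-12,0],"spin":15},{"xyz":[3.6,-16,0],"spin":20},{"xyz":[4.5,-20,0],"spin":25},{"xyz":[5.4,-24,0],"spin":30},{"xyz":[6.3,-28,0],"spin":35},{"xyz":[7.2,-31.8,0],"spin":40},{"xyz":[7.2,-31.8,0],"spin":40},{"xyz":[7.2,-31.8,0],"spin":40},{"xyz":[7.2,-31.8,3],"spin":40},{"xyz":[7.2,-31.8,5],"spin":40},{"xyz":[7.2,-31.8,5.5],"spin":40},{"xyz":[7.2,-31.8,5.5],"spin":40}]' 1 && python3 -m inch '[{"xyz":[0,0,0],"spin":0},{"xyz":[0,0,0],"spin":0},{"xyz":[0,0,0],"spin":0},{"xyz":[0,0,-4],"spin":0},{"xyz":[0,0,-8],"spin":0},{"xyz":[0,0,-8],"spin":0},{"xyz":[0,0,-8],"spin":0},{"xyz":[0,0,-8],"spin":0}]' 0.7; python3 -c "
from h import *
go(396,294.5,120,75)
exec(open('pans.py').read().replace('sys.argv[1]','None'))
for p in knob('top',T,396,294,25,14):
    for q in knob('scene',S,396,294,25,14): print('lid',np.round(tri(p,q),1))
print(disc('top',T,396,294,10,54),disc('scene',S,396,294,10,54))
"
```

```text
t: 22.95
ee_pos: [612.1, -124.0, 58.1]
orientation: [-0.138, 3.124, 0.002]
ft_force: [-0.1, -0.2, 0.1]
width: 14.0
t: 23.75
ee_pos: [610.3, -124.0, 137.5]
orientation: [-0.138, 3.125, 0.003]
ft_force: [0.5, 0.4, -0.6]
width: 26.3
shift cm [17.69 43.58  1.56] spin 20.0 from [ 610.3 -124.   137.5] jaw now 95.0 q6 -1.89 tilt [ 0.013  0.002 -1.   ] w 26.3 t 23.8
[(array([342. , 225.6]), 31.0), (array([395.1, 281.1]), 2094.0)] [(array([391.9, 277.4]), 337.5)]
```

```bash
python3 -c "
exec(open('pans.py').read().replace('sys.argv[1]','\'d1\''))
for p in knob('top',T,396,294,25,30): print('top',p,ray('top',p,23))
for q in knob('scene',S,396,294,25,30): print('scene',q,ray('scene',q,23))
"
```

```text
scene [372.71666667 156.15      ] [502.7760434  230.32090149  23.        ]
scene [353.76086957 132.16666667] [387.42685073 270.30103362  23.        ]
```

View pics/d1.png

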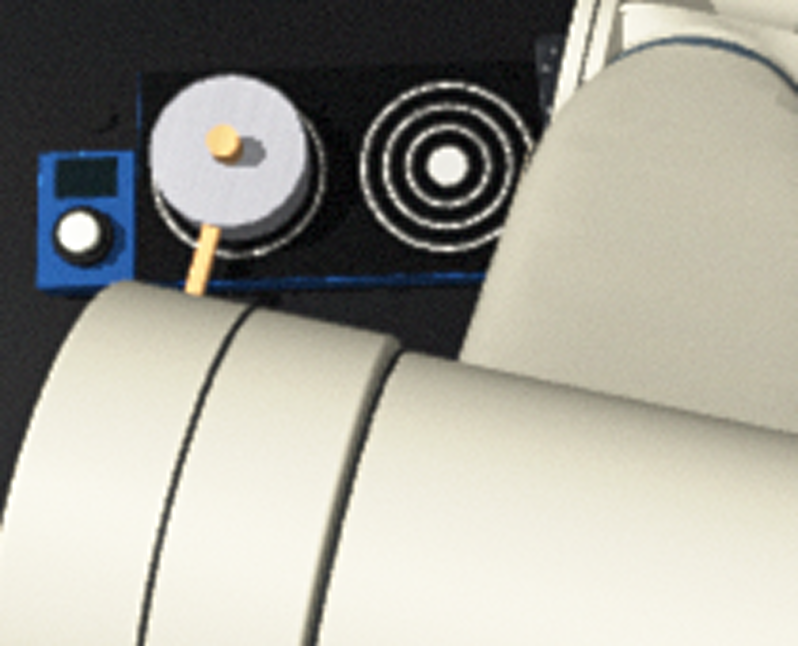

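The arm hides the lid from above, but the scene camera puts the lid knob at about (387,270), so the lid has been knocked some 25 mm. I'll back the arm off and look again.

```bash
python3 -m inch '[{"xyz":[4,4,0],"spin":5},{"xyz":[8,8,0],"spin":10},{"xyz":[12,11,0],"spin":15},{"xyz":[14,13,0],"spin":20},{"xyz":[16,14,0],"spin":20},{"xyz":[16,14,0],"spin":20},{"xyz":[16,14,0],"spin":20}]' 0; python3 -c "
exec(open('pans.py').read().replace('sys.argv[1]','\'e1\''))
for p in knob('top',T,390,280,25,25):
  for q in knob('scene',S,390,270,25,14): print('lid',p,q,np.round(tri(p,q),1))
print(disc('top',T,390,275,10,60))
print('tin',[ (ctr(c),np.round(ray('top',ctr(c),14)),cv2.contourArea(c)) for c in blobs('top',T,(0,0,190),(179,45,255),(230,230,255,252))])
"
```

```text
t: 24.65
ee_pos: [439.3, 1.3, 135.1]
orientation: [0.406, 3.103, 0.006]
ft_force: [0.4, -0.9, -0.2]
width: 79.0
lid [218.20701754 240.48070175] [353.29850746 133.09950249] [388.  264.   23.2]
[(array([386.9, 260.2]), 1266.5)]
tin [(array([238.01176471, 240.99084967]), array([386., 212.,  14.]), 255.0)]
```

View pics/e1.png

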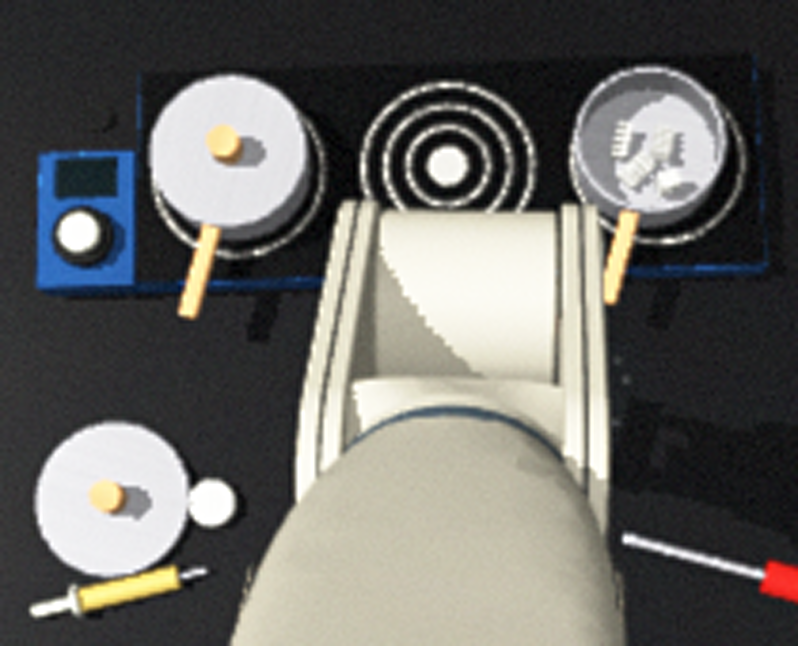

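The lid's knob is now at (107,497) in the crop, world (388,264), with the lid touching the tin and syringe. All four sinks are in the open pan.

```bash
cat > rim.py <<'E'
from h import *
from scipy.optimize import least_squares
def rim(n,I,x,y,z=75,R=52,lo=80,sup=60):
    u,v=proj(n,(x,y,z));w=34 if n=='top' else 34
    c=max(blobs(n,I,(0,0,lo),(179,sup,255),(u-w,v-w,u+w,v+w),30),key=cv2.contourArea)
    P=cv2.convexHull(c)[:,0].astype(float)
    P=P[P[:,1]<v-1]          # far side of the rim only
    W=np.array([ray(n,p,z)[:2] for p in P])
    f=lambda q:np.hypot(W[:,0]-q[0],W[:,1]-q[1])-q[2]
    s=least_squares(lambda q:f([q[0],q[1],R]),[x,y],loss='soft_l1');r=least_squares(f,[x,y,R],loss='soft_l1')
    print(n,'fixedR',np.round(s.x,1),'rms',round(np.std(s.fun),1),len(W),'freeR',np.round(r.x,1))
E
python3 -c "
from rim import *
T=grab('top');S=grab('scene')
rim('top',T,624,-117);rim('scene',S,624,-117)
print('check done lid');rim('top',T,620,176,79,54);rim('scene',S,620,176,79,54)
go(388,264,60,75)"
```

```text
top fixedR [ 628.2 -115.6] rms 11.4 9 freeR [ 589.  -104.1   90.8]
scene fixedR [ 628.4 -113.8] rms 2.3 10 freeR [ 630.2 -116.9   54.7]
check done lid
top fixedR [622.5 175.4] rms 2.7 14 freeR [617.7 173.9  58.2]
scene fixedR [621.8 178.3] rms 0.6 9 freeR [622.7 176.6  55.5]
shift cm [11.91 24.04  7.5 ] spin 0.0 from [439.9   0.8 135.1] jaw now 75.0 q6 -1.34 tilt [ 0.013  0.002 -1.   ] w 88.1 t 24.9
```

```bash
python3 -m inch '[{"xyz":[2,4,0],"spin":0},{"xyz":[4,8,0],"spin":0},{"xyz":[6,12,0],"spin":0},{"xyz":[8,16,0],"spin":0},{"xyz":[10,20,0],"spin":0},{"xyz":[11.9,24,0],"spin":0},{"xyz":[11.9,24,0],"spin":0},{"xyz":[11.9,24,3],"spin":0},{"xyz":[11.9,24,6],"spin":0},{"xyz":[11.9,24,7.5],"spin":0},{"xyz":[11.9,24,7.5],"spin":0},{"xyz":[11.9,24,7.5],"spin":0}]' 0.5;python3 -c "
from h import *
S=grab('scene','f1',(310,90,430,190),5)
go(388,264,13.5,75)"
```

```text
t: 26.05
ee_pos: [388.5, 263.1, 60.0]
orientation: [0.41, 3.103, 0.006]
ft_force: [0.5, 0.3, -0.4]
width: 43.6
shift cm [0.15 0.   4.7 ] spin -0.0 from [388.8 263.5  60.5] jaw now 75.0 q6 -0.73 tilt [ 0.014  0.003 -1.   ] w 44.0 t 26.1
```

View pics/f1.png

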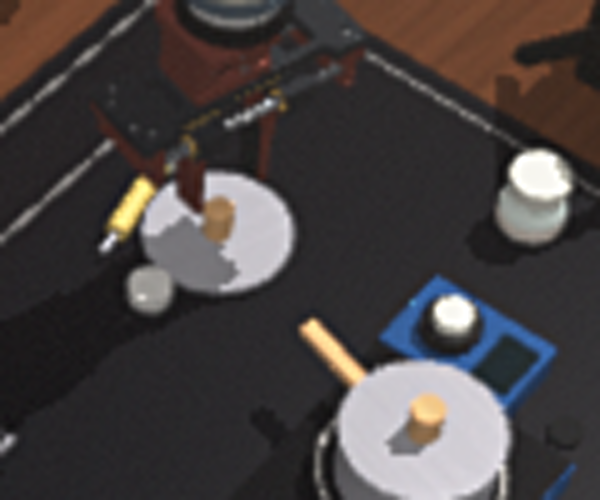

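The scene crop shows the two fingers above the lid knob (218,220), with the lid still flat. I'll descend, grip and lift.

```bash
python3 -m inch '[{"xyz":[0.1,0,2],"spin":0},{"xyz":[0.1,0,4],"spin":0},{"xyz":[0.1,0,4.7],"spin":0},{"xyz":[0.1,0,4.7],"spin":0},{"xyz":[0.1,0,4.7],"spin":0}]' 0.5 && python3 -m inch '[{"xyz":[0,0,0],"spin":0},{"xyz":[0,0,0],"spin":0},{"xyz":[0,0,0],"spin":0},{"xyz":[0,0,0],"spin":0},{"xyz":[0,0,0],"spin":0},{"xyz":[0,0,0],"spin":0}]' 1; python3 -m inch '[{"xyz":[0,0,-2],"spin":0},{"xyz":[0,0,-4],"spin":0},{"xyz":[0,0,-7],"spin":0},{"xyz":[0,0,-10],"spin":0},{"xyz":[0,0,-12],"spin":0},{"xyz":[0,0,-12],"spin":0},{"xyz":[0,0,-12],"spin":0},{"xyz":[0,0,-12],"spin":0}]' 1; python3 -c "
from h import *
S=grab('scene','g1',(300,80,430,270),3.15)
go(627,-116,135,75)"
```

```text
t: 26.6
ee_pos: [389.0, 264.1, 14.3]
orientation: [0.409, 3.101, 0.008]
ft_force: [-0.3, -0.5, 0.6]
width: 44.0
t: 27.2
ee_pos: [389.3, 264.3, 14.8]
orientation: [0.409, 3.1, 0.009]
ft_force: [-0.4, -0.0, 6.5]
width: 21.3
t: 28.0
ee_pos: [386.7, 263.3, 133.5]
orientation: [0.41, 3.102, 0.007]
ft_force: [0.1, -0.4, -2.1]
width: 21.1
shift cm [-33.05 -30.39   0.06] spin -0.0 from [386.7 263.3 133.4] jaw now 75.0 q6 -0.73 tilt [ 0.013  0.002 -1.   ] w 21.5 t 28.1
```

View pics/g1.png

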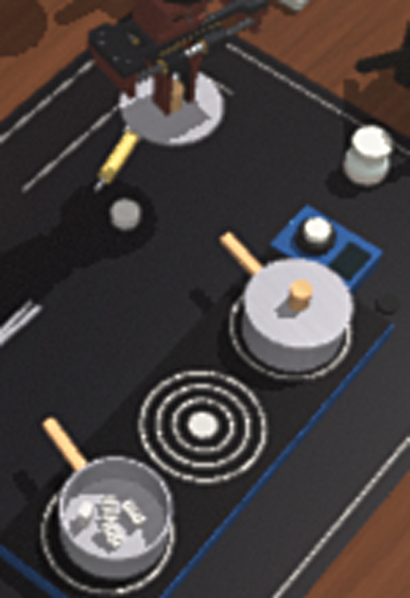

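The lid is held (width 21) clear of the bench, and four sinks lie in the open pan. I need a better fix on the open pan's rim before the fit.

```bash
python3 -c "
from rim import *
T=grab('top');S=grab('scene')
from scipy.optimize import least_squares
for nm,x,y,z,R in(('open',625,-116,75,52),('done',621,176.5,79,54)):
  for n,I in(('top',T),('scene',S)):
    u,v=proj(n,(x,y,z));g=cv2.cvtColor(I,cv2.COLOR_RGB2GRAY).astype(float)
    W=[]
    # radial scan on far side: outermost strong edge near expected rim
    for a in np.radians(np.arange(0,360,5)):
        rr=np.arange(R-12,R+12,.5);pts=np.array([proj(n,(x+r*np.cos(a),y+r*np.sin(a),z)) for r in rr],np.float32)
        if pts[24,1]>v-(4 if n=='top' else 5): continue
        p=cv2.remap(g.astype(np.float32),pts[:,0].copy(),pts[:,1].copy(),cv2.INTER_LINEAR).ravel()
        d=p[:-4]-p[4:];i=d.argmax()+2
        if d.max()>35: W.append((x+rr[i]*np.cos(a),y+rr[i]*np.sin(a)))
    W=np.array(W);s=least_squares(lambda q:np.hypot(W[:,0]-q[0],W[:,1]-q[1])-R,[x,y],loss='soft_l1')
    print(nm,n,np.round(s.x,1),'rms',round(np.std(s.fun),2),len(W))
for c in blobs('top',T,(8,70,90),(25,255,255),(335,158,372,195)):
  L=cv2.fitLine(c,2,0,.01,.01).ravel();a=ray('top',L[2:],65);b=ray('top',L[2:]+L[:2]*8,65);d=a-b;print('openH',np.round(ray('top',ctr(c),65)),np.degrees(np.arctan2(d[1],d[0])))
"
```

```text
Traceback (most recent call last):
  File "h.py", line 10, in proj
    K,R,t=cam(n);p=K@(R@np.array(X,float)+t);return p[:2]/p[2]
          ~~~^^^
  File "h.py", line 5, in cam
    c=ctrl.camera_info(n);return np.array(c["camera_matrix"]),np.array(c["R"]),np.array(c["t"])
ValueError: time passes only in moves, steps and waits
```

```bash
python3 - <<'E'
s=open('h.py').read()
s=s.replace("def cam(n):","import functools\n@functools.lru_cache\ndef cam(n):");open('h.py','w').write(s)
E
cat > rim2.py <<'E'
from h import *
from scipy.optimize import least_squares
def edge(nm,n,I,x,y,z,R):
    u,v=proj(n,(x,y,z));g=cv2.cvtColor(I,cv2.COLOR_RGB2GRAY).astype(np.float32);W=[]
    for a in np.radians(np.arange(0,360,5)):
        rr=np.arange(R-12,R+12,.5);pts=np.array([proj(n,(x+r*np.cos(a),y+r*np.sin(a),z)) for r in rr],np.float32)
        if pts[24,1]>v-5: continue
        p=cv2.remap(g,pts[:,0].copy(),pts[:,1].copy(),cv2.INTER_LINEAR).ravel()
        d=p[:-4]-p[4:];i=d.argmax()+2
        if d.max()>35: W.append((x+rr[i]*np.cos(a),y+rr[i]*np.sin(a)))
    W=np.array(W);s=least_squares(lambda q:np.hypot(W[:,0]-q[0],W[:,1]-q[1])-R,[x,y],loss='soft_l1')
    print(nm,n,np.round(s.x,1),'rms',round(np.std(s.fun),2),len(W))
E
python3 -c "
from rim2 import *
T=grab('top');S=grab('scene')
for nm,x,y,z,R in(('open',625,-116,75,52),('done',621,176.5,79,54)):
  for n,I in(('top',T),('scene',S)): edge(nm,n,I,x,y,z,R)
for c in blobs('top',T,(8,70,90),(25,255,255),(335,158,372,195)):
  L=cv2.fitLine(c,2,0,.01,.01).ravel();a=ray('top',L[2:],65);b=ray('top',L[2:]+L[:2]*8,65);d=a-b;print('openH',np.round(ray('top',ctr(c),65)),np.degrees(np.arctan2(d[1],d[0])))
go(626,-115.5,135,75)
"
```

```text
open top [ 627.4 -115.4] rms 0.78 30
open scene [ 628.  -113.7] rms 0.6 26
done top [621.1 176. ] rms 0.55 30
done scene [622.1 178. ] rms 0.76 24
openH [546. -93.  65.] 164.05232135906687
shift cm [-32.91 -30.41   0.11] spin -0.0 from [387.1 263.6 133.9] jaw now 75.0 q6 -0.73 tilt [ 0.014  0.003 -1.   ] w 21.5 t 28.2
```

```bash
python3 -m inch '[{"xyz":[-1.5,-1.4,0],"spin":0},{"xyz":[-4.5,-4.2,0],"spin":0},{"xyz":[-7.5,-7,0],"spin":0},{"xyz":[-10.5,-9.8,0],"spin":0},{"xyz":[-13.5,-12.6,0],"spin":0},{"xyz":[-16.5,-15.3,0],"spin":0},{"xyz":[-19.5,-18,0],"spin":0},{"xyz":[-22.5,-20.8,0],"spin":0},{"xyz":[-25.5,-23.6,0],"spin":0},{"xyz":[-28.5,-26.4,0],"spin":0},{"xyz":[-31,-28.7,0],"spin":0},{"xyz":[-32.5,-30,0],"spin":0},{"xyz":[-33,-30.4,0],"spin":0},{"xyz":[-33,-30.4,0],"spin":0},{"xyz":[-33,-30.4,0],"spin":0}]' 1; python3 -m inch '[{"xyz":[0,0,2],"spin":0},{"xyz":[0,0,3],"spin":0},{"xyz":[0,0,3],"spin":0},{"xyz":[0,0,3],"spin":0}]' 1; python3 -c "
from rim2 import *
S=grab('scene','i1',(280,130,420,280),4)
o=ctrl.get_obs()['ee_pos'];
for dz in(-4.8,): edge('lid','scene',S,o[0],o[1],o[2]+dz,54)
edge('open pan (wrong when hidden)','scene',S,628,-114,75,52)
go(627.5,-115,85,75)
"
```

```text
t: 29.75
ee_pos: [626.0, -114.7, 135.6]
orientation: [0.409, 3.103, 0.008]
ft_force: [0.6, 0.2, -0.7]
width: 21.7
t: 30.15
ee_pos: [626.1, -114.0, 105.6]
orientation: [0.408, 3.104, 0.008]
ft_force: [-0.8, 0.5, -1.1]
width: 21.4
lid scene [ 627.7 -116. ] rms 4.88 10
open pan (wrong when hidden) scene [ 637.1 -109.4] rms 6.02 12
shift cm [-0.09 -0.06  2.11] spin 0.0 from [ 626.5 -114.2  106.1] jaw now 75.0 q6 -1.52 tilt [ 0.013  0.003 -1.   ] w 21.2 t 30.2
```

View pics/i1.png

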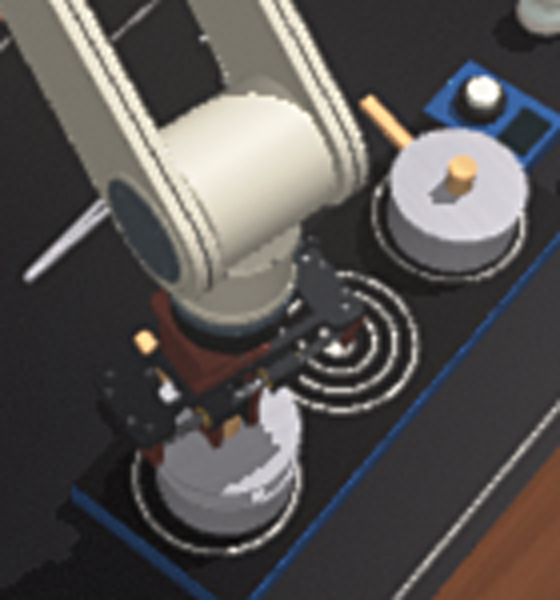

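The lid hangs over the pan rim (disc 155–300, pan 158–295 in the crop), well aligned. I'll lower it.

```bash
python3 -m inch '[{"xyz":[-0.1,-0.1,0.8],"spin":0},{"xyz":[-0.1,-0.1,1.4],"spin":0},{"xyz":[-0.1,-0.1,1.8],"spin":0},{"xyz":[-0.1,-0.1,2.1],"spin":0},{"xyz":[-0.1,-0.1,2.2],"spin":0},{"xyz":[-0.1,-0.1,2.2],"spin":0}]' 1; python3 -c "
from h import *
go(627.5,-115,84,75);print(ctrl.get_obs()['ft_force'],ctrl.get_obs()['moment'])"
```

```text
t: 30.8
ee_pos: [627.5, -115.4, 84.0]
orientation: [0.408, 3.103, 0.008]
ft_force: [0.2, -0.3, -1.6]
width: 21.1
shift cm [0.01 0.04 0.  ] spin 0.0 from [ 627.5 -115.4   84. ] jaw now 75.0 q6 -1.52 tilt [ 0.013  0.003 -1.   ] w 21.1 t 30.8
[ 0.16524287 -0.34025304 -1.5528102 ] [-0.01635211 -0.01155023  0.02912471]
```

```bash
python3 -m inch '[{"xyz":[0,0,0.1],"spin":0},{"xyz":[0,0,0.1],"spin":0},{"xyz":[0,0,0.1],"spin":0}]' 1; python3 -m inch '[{"xyz":[0,0,0],"spin":0},{"xyz":[0,0,0],"spin":0},{"xyz":[0,0,0],"spin":0},{"xyz":[0,0,-2],"spin":0},{"xyz":[0,0,-6],"spin":0},{"xyz":[0,0,-6],"spin":0},{"xyz":[0,0,-6],"spin":0}]' 0.6; python3 -c "
from h import *
go(450,0,140,75)"
```

```text
t: 31.1
ee_pos: [627.7, -115.5, 83.8]
orientation: [0.408, 3.102, 0.008]
ft_force: [-1.3, 0.3, 5.1]
width: 21.0
t: 31.8
ee_pos: [627.6, -115.8, 144.7]
orientation: [0.408, 3.1, 0.008]
ft_force: [-0.2, 0.9, -0.4]
width: 35.0
shift cm [20.16  6.59  0.23] spin 0.0 from [ 627.6 -115.8  144.7] jaw now 75.0 q6 -1.52 tilt [ 0.015  0.003 -1.   ] w 35.0 t 31.8
```

```bash
python3 -m inch '[{"xyz":[4,1.3,0],"spin":0},{"xyz":[8,2.6,0],"spin":0},{"xyz":[12,4,0],"spin":0},{"xyz":[16,5.3,0],"spin":0},{"xyz":[20,6.6,0],"spin":0},{"xyz":[20,6.6,0],"spin":0},{"xyz":[20,6.6,0],"spin":0}]' 0.5; python3 -c "
from rim2 import *
T=grab('top','j1',(190,110,400,280),3.8);S=grab('scene')
for nm,x,y,z,R in(('lid',627,-115,79,54),('done',621,176.5,79,54)):
  for n,I in(('top',T),('scene',S)): edge(nm,n,I,x,y,z,R)
exec(open('pans.py').read().split('def knob')[1].join(['def knob','']))
for nm,(x,y,z) in dict(done=(621,176,95),lid=(627,-115,95)).items():
  for p in knob('top',T,x,y,z,10):
    for q in knob('scene',S,x,y,z,10): print(nm,'knob',np.round(tri(p,q),1))
for c in blobs('top',T,(8,70,90),(25,255,255),(335,158,372,195)):
  L=cv2.fitLine(c,2,0,.01,.01).ravel();a=ray('top',L[2:],65);b=ray('top',L[2:]+L[:2]*8,65);d=a-b;print('openH',np.round(ray('top',ctr(c),65)),np.degrees(np.arctan2(d[1],d[0])))
"
```

```text
t: 32.5
ee_pos: [450.8, 0.1, 141.7]
orientation: [0.406, 3.101, 0.007]
ft_force: [0.4, 1.2, -0.8]
width: 44.0
lid top [ 625.8 -116.9] rms 0.59 30
lid scene [ 626.6 -114.8] rms 0.69 27
done top [621. 176.] rms 0.47 30
done scene [622.2 178. ] rms 0.78 24
done knob [621.8 176.5  91.5]
lid knob [ 626.  -115.8   93.4]
openH [548. -94.  65.] 166.91049448821587
```

View pics/j1.png

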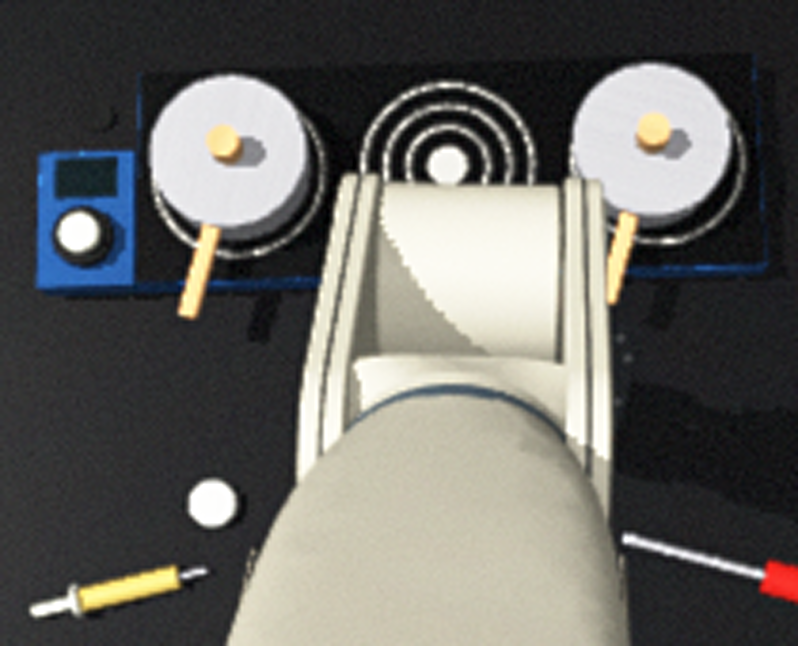

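The lid is seated on the open pan: its knob triangulates at the same height as the fixed-lid pan's, and the centre is (626,-116). Next I'll grip the handle.

```bash
python3 -c "
from h import *
go(544.5,-93.5,43,75.3)"
```

```text
shift cm [-11.15  -6.66  10.03] spin -0.3 from [452.5  -0.6 142.1] jaw now 75.0 q6 -1.34 tilt [ 0.016  0.003 -1.   ] w 43.8 t 32.6
```

```bash
python3 -m inch '[{"xyz":[-4,-2.4,0],"spin":0},{"xyz":[-8,-4.8,0],"spin":0},{"xyz":[-11.1,-6.7,0],"spin":0},{"xyz":[-11.1,-6.7,0],"spin":0},{"xyz":[-11.1,-6.7,4],"spin":0},{"xyz":[-11.1,-6.7,8],"spin":0},{"xyz":[-11.1,-6.7,9.8],"spin":0},{"xyz":[-11.1,-6.7,10],"spin":0},{"xyz":[-11.1,-6.7,10],"spin":0},{"xyz":[-11.1,-6.7,10],"spin":0}]' 0.5 && python3 -m inch '[{"xyz":[0,0,0],"spin":0},{"xyz":[0,0,0],"spin":0},{"xyz":[0,0,0],"spin":0},{"xyz":[0,0,0],"spin":0},{"xyz":[0,0,0],"spin":0},{"xyz":[0,0,0],"spin":0},{"xyz":[0,0,0],"spin":0}]' 1; python3 -c "
from rim2 import *
S=grab('scene');edge('lid','scene',S,627,-115,79,54)
o=ctrl.get_obs()['ee_pos'];go(o[0]-4.5,o[1]+142,o[2])"
```

```text
t: 33.6
ee_pos: [544.9, -93.9, 44.3]
orientation: [0.408, 3.098, 0.007]
ft_force: [-0.2, 0.1, 0.3]
width: 43.9
t: 34.3
ee_pos: [545.1, -93.8, 44.7]
orientation: [0.407, 3.097, 0.007]
ft_force: [-0.7, 3.1, 6.2]
width: 11.6
lid scene [ 627.3 -115.3] rms 1.72 28
shift cm [ 4.11 13.6   0.03] spin 0 from [545.2 -93.8  44.7] jaw now 75.0 q6 -1.51 tilt [ 0.018  0.002 -1.   ] w 12.0 t 34.4
```

```bash
python3 -m inch '[{"xyz":[0.2,0.7,0],"spin":0},{"xyz":[0.5,1.6,0],"spin":0},{"xyz":[0.8,2.5,0],"spin":0},{"xyz":[1.1,3.5,0],"spin":0},{"xyz":[1.4,4.5,0],"spin":0},{"xyz":[1.7,5.5,0],"spin":0},{"xyz":[2,6.5,0],"spin":0},{"xyz":[2.3,7.5,0],"spin":0},{"xyz":[2.6,8.5,0],"spin":0},{"xyz":[2.9,9.5,0],"spin":0},{"xyz":[3.2,10.5,0],"spin":0},{"xyz":[3.5,11.5,0],"spin":0},{"xyz":[3.8,12.5,0],"spin":0},{"xyz":[4,13.2,0],"spin":0},{"xyz":[4.1,13.6,0],"spin":0},{"xyz":[4.1,13.6,0],"spin":0},{"xyz":[4.1,13.6,0],"spin":0}]' 1; python3 -c "
from rim2 import *
S=grab('scene','k1',(280,110,420,260),4)
edge('lid','scene',S,622,27,79,54)
edge('done','scene',S,621,177,79,54)
go(540.5,48,43,75)"
```

```text
t: 36.05
ee_pos: [540.3, 48.3, 44.8]
orientation: [0.407, 3.098, 0.007]
ft_force: [-0.3, 0.1, -1.0]
width: 11.9
lid scene [622.9  26.7] rms 2.03 29
done scene [622.1 178. ] rms 1.58 26
shift cm [-0.02 -0.02  0.18] spin 0.0 from [540.3  48.2  44.8] jaw now 75.0 q6 -1.25 tilt [ 0.017  0.003 -1.   ] w 11.5 t 36.1
```

View pics/k1.png

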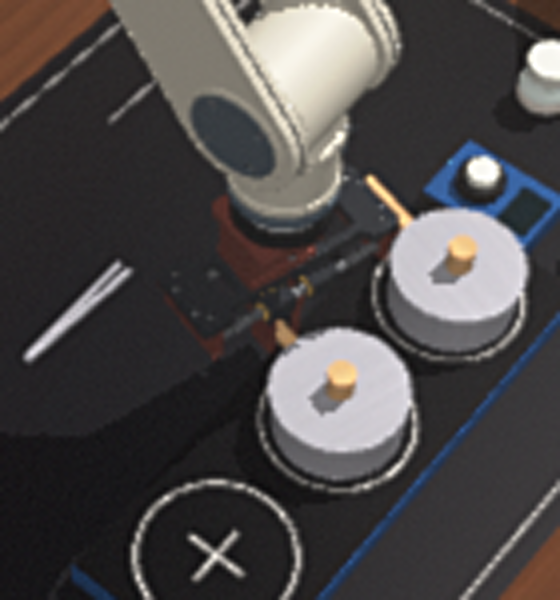

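Both pans stand in their rings in this view; the empty cross ring is at (215,555). I'll release, lift and triangulate the key.

```bash
python3 -m inch '[{"xyz":[0,0,0],"spin":0},{"xyz":[0,0,0],"spin":0},{"xyz":[0,0,0],"spin":0},{"xyz":[0,0,0],"spin":0},{"xyz":[0,0,-4],"spin":0},{"xyz":[0,0,-8],"spin":0},{"xyz":[0,0,-10],"spin":0},{"xyz":[0,0,-10],"spin":0},{"xyz":[0,0,-10],"spin":0}]' 0.6; python3 -c "
from rim2 import *
exec(open('pans.py').read().replace('sys.argv[1]','\'l1\''))
print('key',tri((210.2,170.5),(400.5,152.2)))
k1=[ctr(c) for c in blobs('top',T,(0,0,170),(179,60,255),(203,160,218,180))];k2=[ctr(c) for c in blobs('scene',S,(0,0,170),(179,60,255),(392,144,410,160))]
print(k1,k2,[np.round(tri(a,b),1) for a in k1 for b in k2])
edge('lid','scene',S,622,27,79,54);edge('done','scene',S,621,177,79,54);edge('done','top',T,621,177,79,54)
go(572,290,110,165)"
```

```text
t: 37.0
ee_pos: [538.5, 47.9, 144.8]
orientation: [0.407, 3.097, 0.008]
ft_force: [-0.4, -1.1, -0.5]
width: 35.2
key [572.57775276 286.02920459  48.80821457]
[array([210.06923077, 170.50769231])] [array([400.57711443, 152.11442786])] [array([572.6, 286.4,  48.9])]
lid scene [621.6  26.9] rms 0.87 26
done scene [622.6 177.9] rms 0.92 24
done top [621.5 175.7] rms 0.55 14
shift cm [ 2.99 24.25  3.47] spin -90.0 from [537.7  47.9 143.6] jaw now 75.0 q6 -1.24 tilt [ 0.015  0.002 -1.   ] w 35.1 t 37.1
```

```bash
python3 -m inch '[{"xyz":[0.5,4,0],"spin":0},{"xyz":[1,8,0],"spin":0},{"xyz":[1.4,12,0],"spin":0},{"xyz":[1.9,16,0],"spin":0},{"xyz":[2.4,20,0],"spin":0},{"xyz":[2.8,24,0],"spin":0},{"xyz":[2.8,24,0],"spin":0},{"xyz":[2.8,24,4],"spin":0},{"xyz":[2.8,24,7.5],"spin":0},{"xyz":[2.8,24,7.5],"spin":0},{"xyz":[2.8,24,7.5],"spin":0}]' 1; python3 -c "
from rim2 import *
S=grab('scene','m1',(330,90,440,200),5)
T=grab('top');edge('lid','top',T,622,27,79,54);edge('lid','scene',S,622,27,79,54)
go(572.5,286.5,45,75)"
```

```text
t: 38.2
ee_pos: [572.9, 286.1, 68.6]
orientation: [0.408, 3.103, 0.004]
ft_force: [0.0, -0.2, 0.1]
width: 0.5
lid top [620.8  24.5] rms 0.61 30
lid scene [621.5  27. ] rms 1.36 23
shift cm [ 0.23 -0.13  2.59] spin 0.0 from [574.6 287.1  71. ] jaw now 75.0 q6 -0.86 tilt [ 0.017  0.003 -1.   ] w 0.7 t 38.3
```

View pics/m1.png

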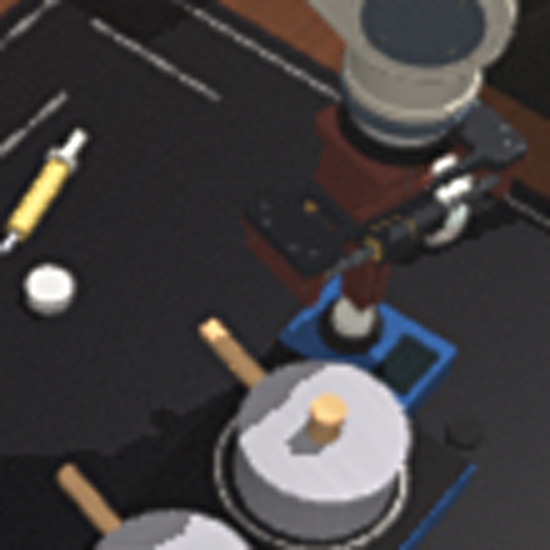

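Picture 16, my last, shows the closed fingers right above the key at (352,315) with both pans in place. I'll press gradually, watching the force.

```bash
python3 -m inch '[{"xyz":[0.2,-0.1,0.8],"spin":0},{"xyz":[0.2,-0.1,1.6],"spin":0},{"xyz":[0.2,-0.1,2.2],"spin":0},{"xyz":[0.2,-0.1,2.6],"spin":0},{"xyz":[0.2,-0.1,2.6],"spin":0},{"xyz":[0.2,-0.1,2.6],"spin":0}]' 1; python3 -m inch '[{"xyz":[0,0,0.2],"spin":0},{"xyz":[0,0,0.4],"spin":0},{"xyz":[0,0,0.4],"spin":0},{"xyz":[0,0,0.4],"spin":0}]' 1
```

```text
t: 38.9
ee_pos: [573.2, 286.8, 46.2]
orientation: [0.408, 3.098, 0.008]
ft_force: [-2.9, -1.0, 12.3]
width: 0.8
t: 39.3
ee_pos: [573.3, 286.8, 45.7]
orientation: [0.408, 3.098, 0.008]
ft_force: [-9.9, -5.6, 33.4]
width: 0.4
```

```bash
python3 -m inch '[{"xyz":[0,0,-0.2],"spin":0},{"xyz":[0,0,-0.3],"spin":0},{"xyz":[0,0,-0.3],"spin":0}]' 1; python3 -m inch '[{"xyz":[0,0,-0.3],"spin":0},{"xyz":[0,0,-3],"spin":0},{"xyz":[0,0,-6],"spin":0},{"xyz":[0,0,-8],"spin":0},{"xyz":[0,0,-8],"spin":0}]' 1; python3 -c "
from h import *
go(450,60,150,75)"
```

```text
t: 39.6
ee_pos: [573.4, 286.9, 48.9]
orientation: [0.407, 3.098, 0.009]
ft_force: [-0.0, -0.7, 2.1]
width: 0.8
t: 40.1
ee_pos: [573.7, 287.5, 131.4]
orientation: [0.407, 3.094, 0.013]
ft_force: [-0.5, -0.4, 0.3]
width: 0.7
shift cm [  6.02 -25.15  -2.25] spin 0.0 from [573.7 287.5 131.4] jaw now 75.0 q6 -0.86 tilt [ 0.022  0.005 -1.   ] w 0.7 t 40.1
```

```bash
python3 -m inch '[{"xyz":[0,0,-2],"spin":0},{"xyz":[1,-4,-2],"spin":0},{"xyz":[2,-8,-2],"spin":0},{"xyz":[3,-12,-2],"spin":0},{"xyz":[4,-16,-2],"spin":0},{"xyz":[5,-20,-2],"spin":0},{"xyz":[6,-25,-2],"spin":0},{"xyz":[6,-25,-2],"spin":0},{"xyz":[6,-25,-2],"spin":0},{"xyz":[6,-25,-2],"spin":0}]' 1; python3 -c "
from rim2 import *
exec(open('pans.py').read().replace('sys.argv[1]','\'z1\''))
for nm,x,y in(('lid',621.5,26),('done',621,176.5)):
  for n,I in(('top',T),('scene',S)): edge(nm,n,I,x,y,79,54)
  for p in knob('top',T,x,y,95,10):
    for q in knob('scene',S,x,y,95,10): print(nm,'knob',np.round(tri(p,q),1))
k1=[ctr(c) for c in blobs('top',T,(0,0,170),(179,60,255),(203,160,218,180))];k2=[ctr(c) for c in blobs('scene',S,(0,0,170),(179,60,255),(392,144,410,160))]
print('key',[np.round(tri(a,b),1) for a in k1 for b in k2])
"
```

```text
t: 41.1
ee_pos: [451.2, 61.8, 147.1]
orientation: [0.407, 3.094, 0.013]
ft_force: [0.3, -0.5, 0.0]
width: 0.8
lid top [621.   24.4] rms 0.58 30
lid scene [621.7  26.6] rms 0.57 26
lid knob [621.1  25.1  92.4]
done top [621.  176.1] rms 0.47 30
done scene [622.3 178. ] rms 0.79 24
done knob [621.8 176.3  91.6]
key [array([572.6, 286.1,  48.8])]
```

```bash
python3 -c "
from workcell import ctrl
print(ctrl.close_job())"
```

```text
the job is handed in; nothing more can be done
None
```

I carried out every step of the task and handed the job in at about 41 s of the 210 s allowed. The hand-in gives no verdict, so the results below come only from my own measurements.

**What I did:**
1. Slid the finished pan by its handle onto the cooling ring.
2. Put all four heat sinks present into the open pan.
3. Picked the lid up again after it had been knocked about 30 mm against the tin and syringe, and seated it on the pan.
4. Slid that pan by its handle onto the heating ring.
5. Pressed the start key and moved clear.

**Last checks:**

| Item | Measured | Target | Judgement |
|---|---|---|---|
| Finished pan | (621.5, 176.5) | cooling ring (620, 176) | within about 2 mm |
| Lidded pan, measured at its lid | (621, 25.5) | heating ring (622, 26) | within about 2 mm |
| Lid height (knob) | 92.4 mm | 91.6 mm on the fixed-lid pan | consistent with a flat seat |
| Start key | bottomed at 33 N, then 2 N spring force 3 mm higher | fully down, then back up | pressed; back at its starting height (48.8 mm) |

**Disagreements and limits:**
- **Cameras:** the two cameras differed by 1 to 2 mm on the pan positions.
- **Tool tilt:** the tool had picked up about 0.02 rad of tilt by the end. It caused no visible trouble.
- **Tin and syringe:** both had shifted slightly when the lid was knocked. The tin moved roughly 10 mm. I judged the syringe by eye as well under the 50 mm limit and did not measure it.
- **Final look:** my 16 picture views were used up, so the last check was by measurement alone.

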